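# Tip open the counterweighted flap of the fruit bin

## Task

Open the fruit bin: push the free front edge of its green flap up and back from below, past its balance point, so that the flap stays fully raised on its stops by itself. Only push it with the fingers, at an easy pace: do not pinch or fling the flap, keep off its counterweights, leave the fruit in the bin and do not disturb the things standing round it.

Things in the scene. Friction and masses are not known exactly. Their poses are not given: they have to be found in the camera images.
- bin: Open-topped light wooden box fixed to the worktop, 130 (x) x 180 (y) x 105 mm (z), walls 8 mm, loose fruit inside. Origin: centre of its underside, on the worktop; x points level from its front (robot side) to its rear, y to its left, z up. With the flap shut, the flap's front edge stands 47 mm out in front of the box, free beneath: 107 mm from its underside to the worktop.
- hinge_axis (a point): Middle of the flap's hinge line, which runs along the bin's y: 58 mm behind the bin's origin, 112 mm above the worktop; it stays put. Two dark steel counterweight discs (30 mm across, 16 mm thick), not to be touched, sit on bent steel arms at the flap's rear corners outside the bin's sides: shut, 42 mm behind this line, 19 mm above it, centres 104 mm to each side; they swing down as the flap rises.
- lip (a point): Middle of the lower front edge of the flap's brown wooden board (168 deep x 170 wide x 8 mm), which is where to push; moves with the flap. Shut, it is 112 mm in front of the bin's origin and 107 mm above the worktop: 170 mm in front of the hinge line and 5 mm below it. Fully open it is about 277 mm above the worktop.
- flap (a joint): Angle of the flap about the hinge line in rad: 0 = shut (level), growing as the front edge goes up and then back, away from the robot; 1.85 = fully open on its stops, leaning back past upright. Let go below its balance point, at about 1.3, it falls shut; above, it falls open by itself (push to 1.5 to be sure). Holding it up at the front edge takes under 1 N; lightly damped.
- tomato: Red tomato, 56 x 58 x 62 mm, loose inside the bin under the flap; origin at its underside.
- lemon: Yellow lemon, 72 x 57 x 58 mm, loose inside the bin under the flap; origin at its underside.
- salt_shaker: Salt shaker, 44 mm across, 90 mm tall, standing beside the bin; origin at the centre of its underside.
- spice_jar: Spice jar with a black cap, 41 mm across, 105 mm tall, standing beside the bin; origin at the centre of its underside.
- honey_jar: Honey jar with a red lid, 58 x 62 x 86 mm, standing beside the bin; origin at the centre of its underside.
- mug: Green mug, 86 x 125 x 96 mm with its handle, standing beside the bin; origin at the centre of its underside.
- cover_front (a point): Middle of the upper front edge of the green cover (153 x 158 x 7 mm) fixed on top of the flap's board: 10 mm behind and 15 mm above the lip when shut. Board and cover together are 15 mm thick. Moves with the flap.

How it is judged:
By the outcome, as a careful person would: the job done as asked, in the order asked, and still so for the second after the job is handed in, with the robot touching nothing.
It also fails if it takes over 40 s, if anything falls off the work surface, if the arm or the gripper's body presses on something with over 40 N, if the wrist force passes 120 N, or if a joint passes its speed limit or range.

## Robot

A 6-joint arm with a two-finger parallel gripper is mounted at the origin on a cart in front of the work surface, level with it; the furniture and walls round the work are solid. World frame = base frame: x ahead of the robot, y to its left, z up, the work surface at z = 0. Lengths are in m, angles in rad, forces in N, time in s.
With the tool pointing down it reaches from about 0.3 to 0.775 m from the base axis. Payload 14.6 kg.
Tool frame: the origin (TCP) lies at the very end of the fingers, on their centre line; the grasp point (between the pads) lies 19 mm behind it (grip_depth is the distance from the TCP to the grasp point, in m); z points along the fingers, y is the line along which they close (so a half turn about z gives the same grasp; the last joint's range is limited). The gripper opens to 94 mm and grips with 3 to 60 N. Pads are 16 mm wide; open, the fingers measure 119 mm over their backs; the gripper's body (75 mm by 177 mm) begins 78 mm behind the grasp point.
Start: joints at [-1.2, 0.3, 1.521, -0, 1.321, -0.067], TCP at [0.233, -0.498, 0.205] pointing down, gripper open.
Joint ranges: [-3.03, 3.03], [-0.79, 2.21], [0.23, 2.52], [-1.04, 4.18], [0, 3.07], [-2.55, 2.55]. Speed limits (rad/s): [2.22, 2.22, 2.57, 3.14, 3.14, 3.14].

## Interface

Orientations are given as a unit quaternion [x, y, z, w].
In Python, from cell import * gives the robot as it stands.
- The arm moves only by the tool arm_command, never from a script. Its argument "commands" is a list that holds one entry, the list of rows, each a list of 7 numbers: the shift along the tool's x, y, z in cm, then the turn, a rotation vector about the tool's x, y, z in degrees, then the opening in per cent of the stroke, from 0 (shut) to 100 (fully open). A call has 1 to 10 rows; each row shifts and turns the commanded pose from where the row before left it, along the tool's axes as they then stand; what a row does not reach is not made up. A row lasts 1/10 s, in which the tool goes at most 50 mm and 8.59 degrees, less where a joint would pass 70% of its speed; a pose out of reach is approached as far as the arm can. A call is refused whole if a number of a shift passes 5 or a number of a turn 8.59, either way. A call with a gripper value outside its range is refused whole. The fingers move at their own pace and stop on an object; "grip_force" is the grip in N (left out, the last holds). Time passes only in rows, so rows that do not move let the fingers close. It gives the time, the measured TCP pose, the force, the opening and the grip force at its end, in the units of the state.
- get_state(): the state, without advancing time (a new reading comes with each control period).
- read_camera(name): name is "scene" or "side" or "wrist"; returns the picture (400x640x3 uint8, red, green, blue); there is no depth.
- camera_params(name): a dict with "fov_y" (degrees; the focal length in pixels is half the picture's height over the tangent of half this angle, whatever the lens; pixels are square), "cx", "cy" (the principal point, pixels), "k1" (the pictures are not rectified: a ray, as slopes to the right and down, at radius r is drawn at 1 + k1 r^2 times it, then the intrinsics apply), "world_from_camera" (4x4, takes a point from camera to world coordinates). Camera axes: x right, y up, looking along -z (the intrinsics and any distortion apply to the point x, -y, -z); pixel columns grow to the right and rows downward; lengths in m; the calibration is good to about 2 mm. A picture is of the moment at which its call begins: read the wrist's pose just before it. camera_params takes no time and is no camera call; for the wrist camera it gives the pose at the moment of the call.
- job_done(): hands the job in; it is judged then, once.
The state is a dict: "t": time; "joint_positions": joint angles; "qd": joint speeds; "joint_torque": joint torques, N m; "tool_pos": TCP position; "orientation": TCP orientation; "ft_force": force on the tool from outside, world axes, zero at the start; "ft_torque": the same for the moment, N m; "opening": finger opening in m; "grip_force": force on a finger pad.
Only numpy, scipy, OpenCV 4.12 (cv2) and the standard library are available. Lean on these libraries where they do the work, as an engineer would, in place of code of your own. Each camera call takes 0.05 s, during which the arm holds its last target. There are 200 camera calls.

## Working session

There is one attempt and no reset: what is moved stays moved. The work goes in short steps, Python scripts to look and compute and a tool call to move; the robot and the scene stay as the last step left them, time stands still between calls to the robot, and variables do not carry over. Pictures are saved under pics/ and viewed, at most 10 in all, crops included, and the job is handed in when it is done.

Besides the shell and the picture viewer there is one more tool, called after ">>>" as name(argument=value, ...), one argument or row to a line, values as JSON. arm_command: Moves the arm, as the interface text tells. Its arguments: {"type":"object","properties":{"commands":{"type":"array"},"grip_force":{"type":"number"}},"required":["commands"]}

```bash
mkdir -p pics; python3 - <<'E'
from cell import *
import cv2,numpy as np
for n in("scene","side"):
    im=read_camera(n); cv2.imwrite(f"pics/{n}0.png",im[:,:,::-1]); np.save(n+"0.npy",im)
    p=camera_params(n); print(n,{k:np.round(v,3).tolist() for k,v in p.items()})
s=get_state();print(s["t"],s["tool_pos"],s["orientation"])
E
```

```text
scene {'fov_y': 44.259, 'cx': 317.492, 'cy': 200.929, 'k1': -0.012, 'world_from_camera': [[-0.758, 0.352, -0.549, -0.228], [-0.652, -0.391, 0.65, 0.844], [0.014, 0.851, 0.526, 0.834], [0.0, 0.0, 0.0, 1.0]]}
side {'fov_y': 54.684, 'cx': 323.977, 'cy': 197.46, 'k1': 0.011, 'world_from_camera': [[-0.947, 0.2, -0.253, 0.187], [-0.322, -0.641, 0.697, 0.9], [-0.022, 0.741, 0.671, 1.044], [0.0, 0.0, 0.0, 1.0]]}
0.1 [ 0.23306853 -0.49792364  0.20496209] [ 9.76142619e-01  2.17129762e-01 -8.08361668e-05 -4.97711008e-04]
```

View pics/scene0.png

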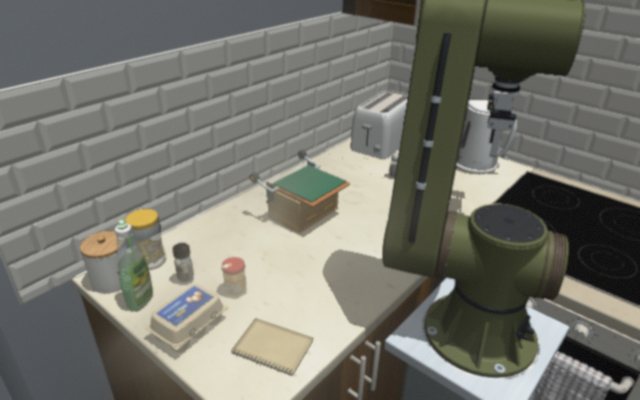

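View pics/side0.png

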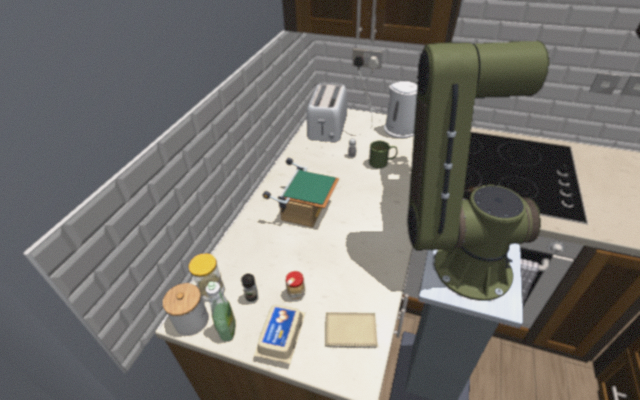

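The scene view shows the green cover at about (310,185), with the counterweights at its left (260,182) and (305,157). In the side view the cover is at (310,188), the mug at (380,154) and the salt shaker at (352,148); the spice and honey jars are far away. Next I cast the cover's corners onto z = 0.122.

```bash
cat > h.py <<'E'
import numpy as np, cv2
def K(p):
    f=200/np.tan(np.radians(p["fov_y"])/2); return np.array([[f,0,p["cx"]],[0,f,p["cy"]],[0,0,1.]]),np.array([p["k1"],0,0,0.])
def ray(p,uv):
    k,d=K(p); q=cv2.undistortPoints(np.array(uv,float).reshape(-1,1,2),k,d)[:,0]
    W=np.array(p["world_from_camera"]); return W[:3,3],np.c_[q[:,0],-q[:,1],-np.ones(len(q))]@W[:3,:3].T
def plane(p,uv,z):
    o,d=ray(p,uv); return o+d*((z-o[2])/d[:,2])[:,None]
def proj(p,P):
    k,d=K(p); W=np.linalg.inv(np.array(p["world_from_camera"])); c=np.atleast_2d(P)@W[:3,:3].T+W[:3,3]
    c=c*[1,-1,-1]; return cv2.projectPoints(c,np.zeros(3),np.zeros(3),k,d)[0][:,0]
def quad(im,lo,hi,roi):
    hsv=cv2.cvtColor(im,cv2.COLOR_RGB2HSV); m=cv2.inRange(hsv,lo,hi); r=np.zeros_like(m); x0,y0,x1,y1=roi; r[y0:y1,x0:x1]=m[y0:y1,x0:x1]
    r=cv2.morphologyEx(r,cv2.MORPH_OPEN,np.ones((3,3)))
    c=max(cv2.findContours(r,cv2.RETR_EXTERNAL,cv2.CHAIN_APPROX_NONE)[0],key=cv2.contourArea)
    return c
E
python3 - <<'E'
from cell import *
from h import *
for n in("scene","side"):
    im=np.load(n+"0.npy");p=camera_params(n)
    c=quad(im,(65,70,40),(95,255,200),(250,150,370,230))
    P=plane(p,c[:,0],0.122)
    (cx,cy),(w,h),a=r=cv2.minAreaRect(P[:,:2].astype(np.float32)*1000)
    print(n,cv2.contourArea(c),r); print(np.round(cv2.boxPoints(r)))
for n,uv in(("side",[(381,165),(352,157)]),):
    print(plane(camera_params(n),uv,0))
E
```

```text
scene 557.5 ((560.2312622070312, -114.36333465576172), (93.5141372680664, 170.09796142578125), 28.391185760498047)
[[ 479.  -62.]
 [ 560. -211.]
 [ 642. -167.]
 [ 561.  -17.]]
side 991.0 ((605.125, -101.1366195678711), (155.35133361816406, 144.3040771484375), 89.83655548095703)
[[ 533. -179.]
 [ 677. -179.]
 [ 677.  -24.]
 [ 533.  -23.]]
[[ 0.40883595 -0.45916313  0.        ]
 [ 0.54676194 -0.47897996  0.        ]]
```

```bash
python3 - <<'E'
from cell import *
from h import *
for n,pt in(("scene",(310,185)),("side",(310,188))):
    im=np.load(n+"0.npy");p=camera_params(n)
    print(cv2.cvtColor(im,cv2.COLOR_RGB2HSV)[pt[1],pt[0]])
    c=quad(im,(55,60,25),(100,255,255),(250,150,370,230))
    q=cv2.approxPolyDP(c,5,True)[:,0]
    P=plane(p,c[:,0],0.122)
    r=cv2.minAreaRect(P[:,:2].astype(np.float32)*1000)
    print(n,cv2.contourArea(c),r); print(q.tolist(),np.round(plane(p,q,.122)[:,:2]*1000).tolist())
a=[cv2.resize(np.load(n+"0.npy")[y:y+100,x:x+130],None,fx=5,fy=5,interpolation=cv2.INTER_CUBIC)[:,:400*2] for n,x,y in(("side",255,140),)]
cv2.imwrite("pics/c1.png",a[0][:,:,::-1])
E
```

```text
[ 72  73 125]
scene 902.0 ((599.7587890625, -102.21404266357422), (146.76258850097656, 142.44561767578125), 89.2900390625)
[[295, 190], [314, 199], [342, 180], [307, 167], [296, 173]] [[602.0, -38.0], [529.0, -37.0], [539.0, -174.0], [670.0, -166.0], [669.0, -114.0]]
[ 78 110 130]
side 1005.5 ((605.5413818359375, -101.02127838134766), (144.64146423339844, 158.3184051513672), 0.04085538908839226)
[[299, 170], [285, 196], [321, 203], [333, 178]] [[677.0, -177.0], [670.0, -22.0], [535.0, -26.0], [537.0, -169.0]]
```

View pics/c1.png

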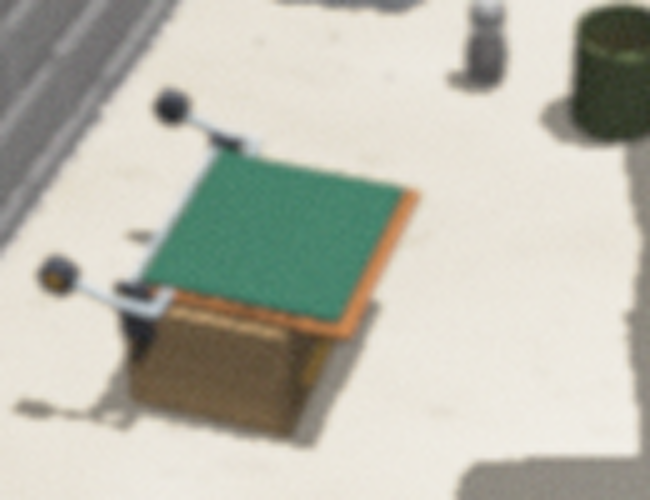

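The enlarged crop shows the counterweights at about (289.4,161.2) and (266.6,194.8), and the cover's front corners at about (336,178) and (323,204). The 208 mm counterweight baseline gives the yaw.

```bash
python3 - <<'E'
from cell import *
from h import *
p=camera_params("side")
P=plane(p,[(289.4,161.2),(266.6,194.8)],.131);print(P,np.linalg.norm(P[0]-P[1]),P.mean(0))
d=P[1]-P[0];print("yaw",np.degrees(np.arctan2(-d[0],d[1])))
P=plane(p,[(336.5,178),(323.5,204.5)],.122);print(P,P.mean(0))
E
```

```text
[[ 0.72901533 -0.2071751   0.131     ]
 [ 0.73032747  0.00088184  0.131     ]] 0.20806108139275734 [ 0.7296714  -0.10314663  0.131     ]
yaw -0.36134160818221567
[[ 0.52430894 -0.17307791  0.122     ]
 [ 0.52402312 -0.02102966  0.122     ]] [ 0.52416603 -0.09705378  0.122     ]
```

```bash
cat >> h.py <<'E'
from scipy.spatial.transform import Rotation as R, Slerp
def ori(p):
    p=np.radians(p);s,c=np.sin(p),np.cos(p); return R.from_matrix(np.array([[s,0,c],[0,-1,0],[c,0,-s]]))
def rows(st,way):
    """way: (x,y,z,pitch_deg,nrows)"""
    P,Q=np.array(st["tool_pos"]),R.from_quat(st["orientation"])
    for x,y,z,p,n in way:
        P1,Q1=np.array([x,y,z]),ori(p); sl=Slerp([0,1],R.concatenate([Q,Q1])); a,q=P,Q
        for i in range(1,n+1):
            b=P+(P1-P)*i/n; r=sl(i/n); d=q.inv().apply(b-a)*100; w=(q.inv()*r).as_rotvec(degrees=True)
            print(np.round(d,2).tolist()+np.round(w,2).tolist()); a,q=b,r
        P,Q=P1,Q1
def show():
    from cell import get_state
    s=get_state(); Rm=R.from_quat(s["orientation"]).as_matrix()
    print("t",round(s["t"],2),"pos",np.round(s["tool_pos"],4),"z",np.round(Rm[:,2],3),"y",np.round(Rm[:,1],3),"q",np.round(s["joint_positions"],3),"F",np.round(s["ft_force"],2)); return s
E
python3 -c "
from h import *
s=show(); rows(s,[(.42,-.10,.205,45,20)])"
```

```text
t 0.1 pos [ 0.2331 -0.4979  0.205 ] z [-0.     0.001 -1.   ] y [ 0.424 -0.906 -0.001] q [-1.2    0.3    1.521 -0.     1.321 -0.067] F [ 0.04  0.5  -0.53]
[1.69, -1.41, 0.0, -0.5, 2.21, 1.19]
[1.66, -1.44, 0.05, -0.5, 2.21, 1.19]
[1.63, -1.48, 0.1, -0.5, 2.21, 1.19]
[1.59, -1.51, 0.15, -0.5, 2.21, 1.19]
[1.55, -1.54, 0.2, -0.5, 2.21, 1.19]
[1.51, -1.58, 0.25, -0.5, 2.21, 1.19]
[1.47, -1.61, 0.29, -0.5, 2.21, 1.19]
[1.42, -1.64, 0.33, -0.5, 2.21, 1.19]
[1.37, -1.68, 0.37, -0.5, 2.21, 1.19]
[1.32, -1.71, 0.41, -0.5, 2.21, 1.19]
[1.27, -1.74, 0.44, -0.5, 2.21, 1.19]
[1.22, -1.77, 0.48, -0.5, 2.21, 1.19]
[1.16, -1.8, 0.51, -0.5, 2.21, 1.19]
[1.1, -1.82, 0.54, -0.5, 2.21, 1.19]
[1.04, -1.85, 0.56, -0.5, 2.21, 1.19]
[0.98, -1.88, 0.59, -0.5, 2.21, 1.19]
[0.92, -1.9, 0.61, -0.5, 2.21, 1.19]
[0.86, -1.93, 0.62, -0.5, 2.21, 1.19]
[0.79, -1.95, 0.64, -0.5, 2.21, 1.19]
[0.73, -1.97, 0.65, -0.5, 2.21, 1.19]
```

>>> arm_command(
  commands=[
    [[1.7,-1.4,0,-0.5,2.2,1.2,0],[1.7,-1.4,0.05,-0.5,2.2,1.2,0],[1.6,-1.5,0.1,-0.5,2.2,1.2,0],[1.6,-1.5,0.15,-0.5,2.2,1.2,0],[1.55,-1.55,0.2,-0.5,2.2,1.2,0],[1.5,-1.6,0.25,-0.5,2.2,1.2,0],[1.5,-1.6,0.3,-0.5,2.2,1.2,0],[1.4,-1.65,0.33,-0.5,2.2,1.2,0],[1.4,-1.7,0.37,-0.5,2.2,1.2,0],[1.3,-1.7,0.4,-0.5,2.2,1.2,0]],
  ],
  grip_force=10,
)

```text
t: 1.1
tool_pos: [0.3274, -0.2981, 0.2051]
orientation: [0.974, 0.11, 0.196, 0.001]
ft_force: [-0.1, -0.2, 0.3]
opening: 0.0175
grip_force: 0.0
```

>>> arm_command(
  commands=[
    [[1.3,-1.7,0.44,-0.5,2.2,1.2,0],[1.2,-1.8,0.48,-0.5,2.2,1.2,0],[1.15,-1.8,0.5,-0.5,2.2,1.2,0],[1.1,-1.8,0.54,-0.5,2.2,1.2,0],[1.05,-1.85,0.56,-0.5,2.2,1.2,0],[1.0,-1.9,0.6,-0.5,2.2,1.2,0],[0.9,-1.9,0.6,-0.5,2.2,1.2,0],[0.85,-1.9,0.62,-0.5,2.2,1.2,0],[0.8,-1.95,0.64,-0.5,2.2,1.2,0],[0.7,-1.95,0.65,-0.5,2.2,1.2,0]],
  ],
)

```text
t: 2.1
tool_pos: [0.4212, -0.1001, 0.2045]
orientation: [0.924, -0.002, 0.382, 0.002]
ft_force: [-0.2, -0.8, 0.8]
opening: 0.0006
grip_force: 0.0
```

```bash
python3 - <<'E'
from h import *
from cell import *
s=show()
im=read_camera("wrist");p=camera_params("wrist"); np.save("w1.npy",im);cv2.imwrite("pics/w1.png",im[:,:,::-1])
print(np.round(proj(p,[(.516,-.101+.085,.107),(.516,-.101-.085,.107),(.526,-.022,.122),(.526,-.180,.122)]),1))
rows(s,[(.47,-.101,.10,45,10)])
E
```

```text
t 2.1 pos [ 0.4212 -0.1001  0.2045] z [ 0.705 -0.005 -0.709] y [-0.006 -1.     0.001] q [-0.552 -0.339  2.343  0.753  0.564  0.494] F [-0.2  -0.81  0.79]
[[232.  191.3]
 [417.4 190.6]
 [236.5 172.8]
 [412.9 172.2]]
[-0.39, 0.0, 1.08, 0.03, 0.01, -0.02]
[-0.39, 0.01, 1.08, 0.03, 0.01, -0.02]
[-0.39, 0.01, 1.08, 0.03, 0.01, -0.02]
[-0.39, 0.01, 1.08, 0.03, 0.01, -0.02]
[-0.39, 0.01, 1.08, 0.03, 0.01, -0.02]
[-0.39, 0.01, 1.08, 0.03, 0.01, -0.02]
[-0.39, 0.01, 1.08, 0.03, 0.01, -0.02]
[-0.39, 0.01, 1.08, 0.03, 0.01, -0.02]
[-0.39, 0.01, 1.08, 0.03, 0.01, -0.02]
[-0.39, 0.01, 1.08, 0.03, 0.01, -0.02]
```

View pics/w1.png

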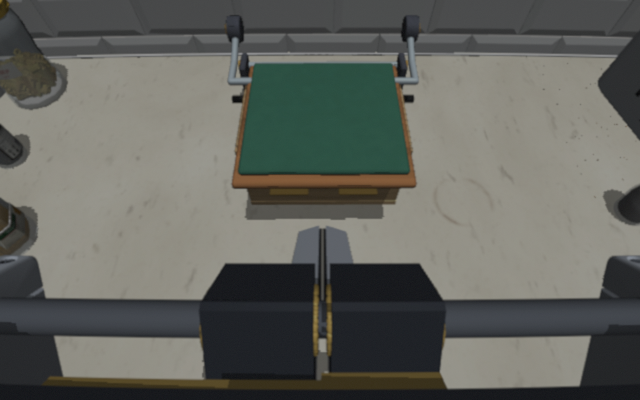

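The wrist view shows the lip running from (233,186) to (413,186), 4–5 px higher and slightly narrower than predicted. That puts the lip at x ≈ 0.521, y ≈ −0.098. The fingers are shut and clear, and the space beneath the lip is free.

>>> arm_command(
  commands=[
    [[-0.4,0,1.6,0,0,0,0],[-0.4,0,1.6,0,0,0,0],[-0.45,0,1.6,0,0,0,0],[-0.45,0,1.6,0,0,0,0],[-0.45,0,1.6,0,0,0,0],[-0.45,0,1.6,0,0,0,0],[-0.45,0,1.6,0,0,0,0],[-0.45,0,1.6,0,0,0,0],[-0.45,0,1.6,0,0,0,0],[-0.45,0,1.6,0,0,0,0]],
  ],
)

```text
t: 3.15
tool_pos: [0.5028, -0.1016, 0.0591]
orientation: [0.925, -0.002, 0.381, 0.002]
ft_force: [-0.7, -0.8, 0.2]
opening: 0.0007
grip_force: 0.0
```

```bash
cat >> h.py <<'E'
H=np.array([.690,.112])
def tcp(th,p=45,d=.020,h=.008):
    P=np.radians(p); f=th-.0294; L=H+.1701*np.array([-np.cos(f),np.sin(f)])
    n=np.array([np.sin(P),np.cos(P)])
    u=np.array([-np.cos(th),np.sin(th)]) if th>P else np.array([-np.cos(P),np.sin(P)])
    return L-d*u-h*n
E
python3 - <<'E'
from h import *
s=show(); c=tcp(0);print(c)
rows(s,[(c[0],-.1,c[1],45,6)]); print()
ths=[.05*i for i in range(1,36)]
rows(dict(tool_pos=[c[0],-.1,c[1]],orientation=ori(45).as_quat()),[(*(lambda c:(c[0],-.1,c[1]))(tcp(t)),45,1) for t in ths])
E
```

```text
t 3.15 pos [ 0.5028 -0.1016  0.0591] z [ 0.704 -0.005 -0.71 ] y [-0.005 -1.     0.002] q [-0.423  0.22   2.284  1.893  0.304 -0.643] F [-0.7  -0.8   0.22]
[0.52845879 0.08720079]
[0.63, -0.03, -0.03, 0.05, 0.04, -0.02]
[0.63, -0.03, -0.03, 0.05, 0.04, -0.02]
[0.63, -0.03, -0.03, 0.05, 0.04, -0.02]
[0.63, -0.03, -0.03, 0.05, 0.04, -0.02]
[0.63, -0.03, -0.03, 0.05, 0.04, -0.02]
[0.63, -0.03, -0.03, 0.05, 0.04, -0.02]

[0.6, 0.0, -0.6, 0.0, 0.0, 0.0]
[0.63, 0.0, -0.57, 0.0, 0.0, 0.0]
[0.66, 0.0, -0.54, 0.0, 0.0, 0.0]
[0.68, 0.0, -0.51, 0.0, 0.0, 0.0]
[0.71, 0.0, -0.47, 0.0, 0.0, 0.0]
[0.73, 0.0, -0.44, 0.0, 0.0, 0.0]
[0.75, 0.0, -0.4, 0.0, 0.0, 0.0]
[0.77, 0.0, -0.36, 0.0, 0.0, 0.0]
[0.79, 0.0, -0.32, 0.0, 0.0, 0.0]
[0.8, 0.0, -0.28, 0.0, 0.0, 0.0]
[0.81, 0.0, -0.24, 0.0, 0.0, 0.0]
[0.83, 0.0, -0.2, 0.0, 0.0, 0.0]
[0.84, 0.0, -0.16, 0.0, 0.0, 0.0]
[0.84, 0.0, -0.12, 0.0, 0.0, 0.0]
[0.85, 0.0, -0.08, 0.0, 0.0, 0.0]
[0.82, 0.0, -0.03, 0.0, 0.0, 0.0]
[0.75, 0.0, 0.0, 0.0, 0.0, 0.0]
[0.75, 0.0, 0.04, 0.0, 0.0, 0.0]
[0.75, 0.0, 0.08, 0.0, 0.0, 0.0]
[0.74, 0.0, 0.12, 0.0, 0.0, 0.0]
[0.73, 0.0, 0.15, 0.0, 0.0, 0.0]
[0.73, 0.0, 0.19, 0.0, 0.0, 0.0]
[0.72, 0.0, 0.23, 0.0, 0.0, 0.0]
[0.7, 0.0, 0.26, 0.0, 0.0, 0.0]
[0.69, 0.0, 0.3, 0.0, 0.0, 0.0]
[0.67, 0.0, 0.33, 0.0, 0.0, 0.0]
[0.66, 0.0, 0.36, 0.0, 0.0, 0.0]
[0.64, 0.0, 0.4, 0.0, 0.0, 0.0]
[0.62, 0.0, 0.43, 0.0, 0.0, 0.0]
[0.59, 0.0, 0.46, 0.0, 0.0, 0.0]
[0.57, 0.0, 0.49, 0.0, 0.0, 0.0]
[0.55, 0.0, 0.51, 0.0, 0.0, 0.0]
[0.52, 0.0, 0.54, 0.0, 0.0, 0.0]
[0.49, 0.0, 0.57, 0.0, 0.0, 0.0]
[0.46, 0.0, 0.59, 0.0, 0.0, 0.0]
```

>>> arm_command(
  commands=[
    [[0.6,0,0,0,0,0,0],[0.6,0,0,0,0,0,0],[0.6,0,0,0,0,0,0],[0.6,0,0,0,0,0,0],[0.6,0,0,0,0,0,0],[0.6,0,0,0,0,0,0],[0.6,0,-0.6,0,0,0,0],[0.63,0,-0.57,0,0,0,0],[0.66,0,-0.54,0,0,0,0],[0.68,0,-0.5,0,0,0,0]],
  ],
)

```text
t: 4.15
tool_pos: [0.5306, -0.1016, 0.119]
orientation: [0.925, -0.002, 0.38, 0.002]
ft_force: [-0.7, 0.6, -0.6]
opening: 0.0005
grip_force: 0.4
```

```bash
python3 - <<'E'
from h import *
from cell import *
s=show(); print(tcp(.2))
im=read_camera("side");cv2.imwrite("pics/s2.png",cv2.resize(im[110:250,230:430],None,fx=4,fy=4)[:,:,::-1])
E
```

```text
t 4.15 pos [ 0.5306 -0.1016  0.119 ] z [ 0.704 -0.004 -0.71 ] y [-0.005 -1.     0.002] q [-0.39   0.116  2.193  1.253  0.281  0.048] F [-0.66  0.6  -0.6 ]
[0.53085461 0.12107951]
```

View pics/s2.png

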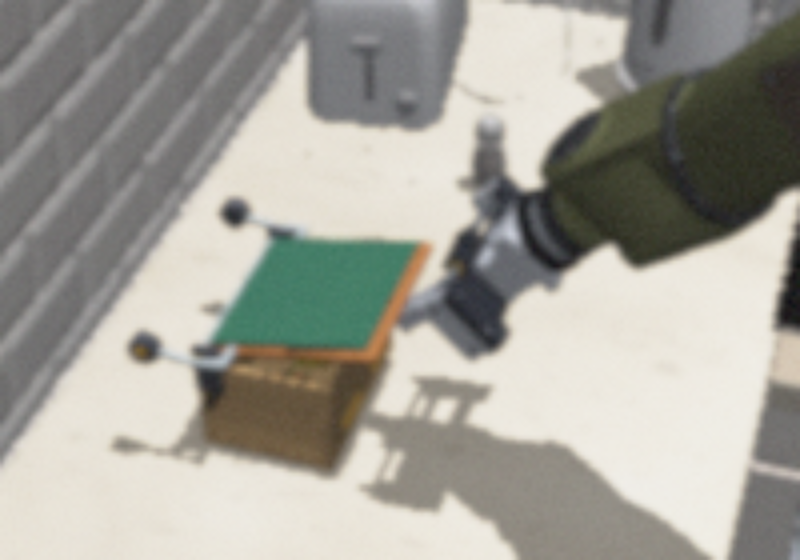

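The flap's front edge is lifting on the fingertips, about (410,315) in the crop, and the counterweights have dipped. I'll continue along the arc.

>>> arm_command(
  commands=[
    [[0.75,0,-0.5,0,0,0,0],[0.75,0,-0.45,0,0,0,0],[0.75,0,-0.4,0,0,0,0],[0.77,0,-0.36,0,0,0,0],[0.8,0,-0.32,0,0,0,0],[0.8,0,-0.28,0,0,0,0],[0.8,0,-0.24,0,0,0,0],[0.83,0,-0.2,0,0,0,0],[0.84,0,-0.16,0,0,0,0],[0.84,0,-0.12,0,0,0,0]],
  ],
)

```text
t: 5.2
tool_pos: [0.5658, -0.1015, 0.1961]
orientation: [0.925, -0.002, 0.38, 0.001]
ft_force: [-0.8, 0.2, -0.7]
opening: 0.0007
grip_force: 0.3
```

```bash
python3 - <<'E'
from h import *
s=show(); print(tcp(.7))
rows(s,[(*(lambda c:(c[0],-.1,c[1]))(tcp(t)),45,1) for t in [.75+.05*i for i in range(0,10)]])
E
```

```text
t 5.2 pos [ 0.5658 -0.1015  0.1961] z [ 0.704 -0.004 -0.71 ] y [-0.004 -1.     0.001] q [-0.356  0.042  2.045  0.692  0.388  0.66 ] F [-0.8   0.15 -0.73]
[0.56522062 0.1979107 ]
[0.93, -0.15, -0.25, 0.23, 0.27, -0.11]
[0.82, 0.0, -0.03, 0.0, 0.0, 0.0]
[0.75, 0.0, 0.0, 0.0, 0.0, 0.0]
[0.75, 0.0, 0.04, 0.0, 0.0, 0.0]
[0.75, 0.0, 0.08, 0.0, 0.0, 0.0]
[0.74, 0.0, 0.12, 0.0, 0.0, 0.0]
[0.73, 0.0, 0.15, 0.0, 0.0, 0.0]
[0.73, 0.0, 0.19, 0.0, 0.0, 0.0]
[0.72, 0.0, 0.23, 0.0, 0.0, 0.0]
[0.7, 0.0, 0.26, 0.0, 0.0, 0.0]
```

>>> arm_command(
  commands=[
    [[0.9,0,-0.2,0,0,0,0],[0.82,0,0,0,0,0,0],[0.75,0,0,0,0,0,0],[0.75,0,0.04,0,0,0,0],[0.75,0,0.08,0,0,0,0],[0.74,0,0.12,0,0,0,0],[0.73,0,0.15,0,0,0,0],[0.73,0,0.19,0,0,0,0],[0.72,0,0.23,0,0,0,0],[0.7,0,0.26,0,0,0,0]],
  ],
)

```text
t: 6.2
tool_pos: [0.6264, -0.1017, 0.2439]
orientation: [0.925, -0.002, 0.381, 0.002]
ft_force: [-0.9, 0.3, -0.7]
opening: 0.0004
grip_force: 0.1
```

```bash
python3 - <<'E'
from h import *
from cell import *
s=show(); print(tcp(1.2))
rows(s,[(*(lambda c:(c[0],-.1,c[1]))(tcp(t)),45,1) for t in [1.25+.05*i for i in range(0,10)]])
im=read_camera("side");cv2.imwrite("pics/s3.png",cv2.resize(im[90:240,230:430],None,fx=4,fy=4)[:,:,::-1])
E
```

```text
t 6.2 pos [ 0.6264 -0.1017  0.2439] z [ 0.704 -0.005 -0.71 ] y [-0.005 -1.     0.002] q [-0.308  0.11   1.847  0.479  0.472  0.918] F [-0.85  0.27 -0.7 ]
[0.62531948 0.24436183]
[0.65, -0.17, 0.19, 0.26, 0.23, -0.12]
[0.67, 0.0, 0.33, 0.0, 0.0, 0.0]
[0.66, 0.0, 0.36, 0.0, 0.0, 0.0]
[0.64, 0.0, 0.4, 0.0, 0.0, 0.0]
[0.62, 0.0, 0.43, 0.0, 0.0, 0.0]
[0.59, 0.0, 0.46, 0.0, 0.0, 0.0]
[0.57, 0.0, 0.49, 0.0, 0.0, 0.0]
[0.55, 0.0, 0.51, 0.0, 0.0, 0.0]
[0.52, 0.0, 0.54, 0.0, 0.0, 0.0]
[0.49, 0.0, 0.57, 0.0, 0.0, 0.0]
```

View pics/s3.png

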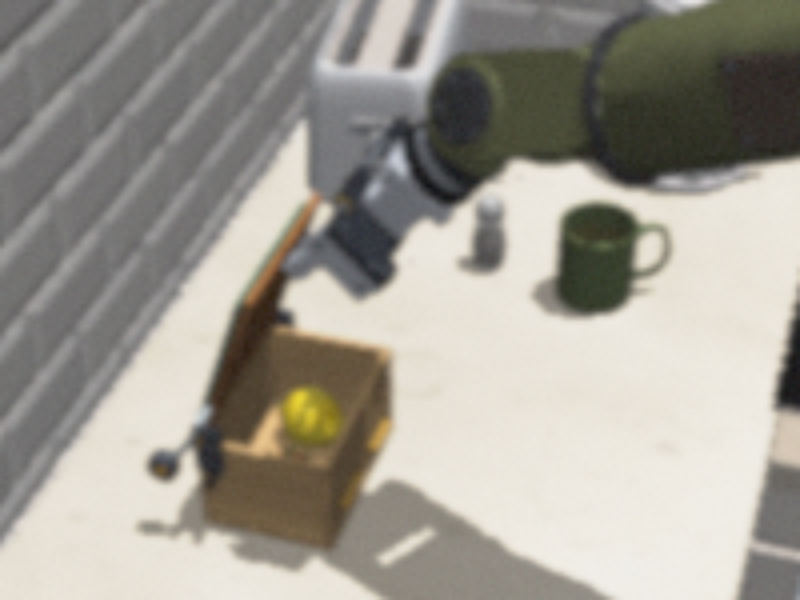

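The flap is near 1.2 rad with the fingertips just below its edge, about (300,265) in the crop. The lemon is visible in the bin, and the mug and salt shaker haven't moved. I'll keep pushing past the balance point.

>>> arm_command(
  commands=[
    [[0.67,0,0.25,0,0,0,0],[0.67,0,0.33,0,0,0,0],[0.66,0,0.36,0,0,0,0],[0.64,0,0.4,0,0,0,0],[0.62,0,0.43,0,0,0,0],[0.6,0,0.46,0,0,0,0],[0.57,0,0.5,0,0,0,0],[0.55,0,0.5,0,0,0,0],[0.52,0,0.54,0,0,0,0],[0.5,0,0.57,0,0,0,0]],
  ],
)

```text
t: 7.25
tool_pos: [0.6996, -0.102, 0.255]
orientation: [0.925, -0.002, 0.381, 0.002]
ft_force: [-0.7, -0.1, 0.5]
opening: 0.0005
grip_force: 0.0
```

>>> arm_command(
  commands=[
    [[0.25,0,0.3,0,0,0,0],[0,0,0,0,0,0,0],[0,0,-1,0,0,0,0],[0,0,-2,0,0,0,0],[0,0,-2,0,0,0,0],[0,0,-2,0,0,0,0],[0,0,-2,0,0,0,0],[0,0,-2,0,0,0,0],[0,0,-2,0,0,0,0],[0,0,0,0,0,0,0]],
  ],
)

```text
t: 8.25
tool_pos: [0.6103, -0.1016, 0.3502]
orientation: [0.924, -0.002, 0.383, 0.002]
ft_force: [-0.7, -0.1, 0.6]
opening: 0.0006
grip_force: 0.0
```

```bash
python3 - <<'E'
from h import *
from cell import *
s=show()
im=read_camera("side");cv2.imwrite("pics/s4.png",cv2.resize(im[90:240,230:430],None,fx=4,fy=4)[:,:,::-1])
E
```

```text
t 8.25 pos [ 0.6103 -0.1016  0.3502] z [ 0.707 -0.006 -0.707] y [-0.005 -1.     0.003] q [-0.319 -0.019  1.732  0.344  0.697  1.075] F [-0.68 -0.14  0.6 ]
```

View pics/s4.png

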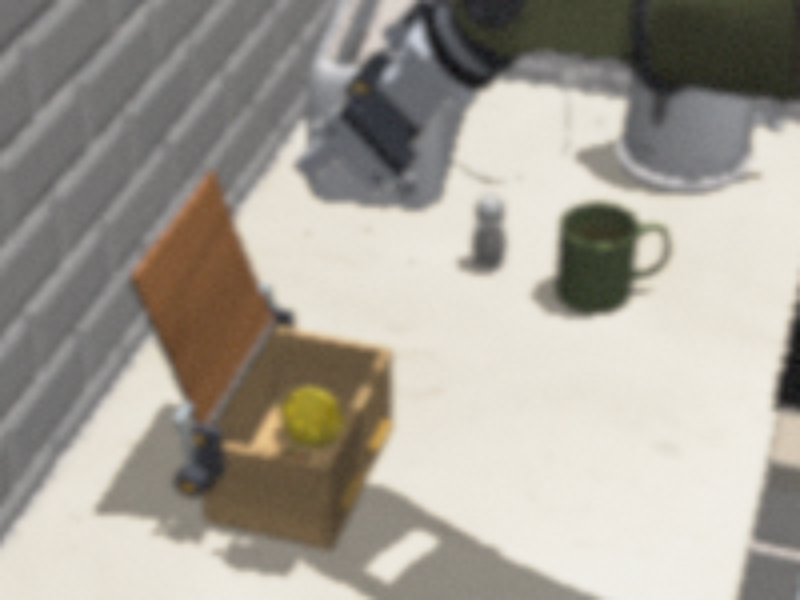

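The flap leans back past upright, its top edge running from (135,275) to (210,175) in the crop. The gripper is clear of it, and the lemon, mug and salt shaker are undisturbed. I'll let it settle for half a second, then hand in.

>>> arm_command(
  commands=[
    [[0,0,0,0,0,0,0],[0,0,0,0,0,0,0],[0,0,0,0,0,0,0],[0,0,0,0,0,0,0],[0,0,0,0,0,0,0]],
  ],
)

```text
t: 8.8
tool_pos: [0.6114, -0.1014, 0.3467]
orientation: [0.925, -0.002, 0.381, 0.002]
ft_force: [-0.4, -0.1, 0.2]
opening: 0.0008
grip_force: 0.0
```

```bash
python3 -c "
from cell import *
print(job_done())"
```

```text
the job is handed in; nothing more can be done
None
```

The flap was pushed open from below with closed fingers; the last picture shows it leaning back past upright with the arm clear and the lemon, mug and salt shaker in place (the tomato and the two jars were out of view), and the job was handed in at about 8.8 s with no verdict returned.

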